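Stand the bench clock on its fold-out leg

TASK

The bench clock was wiped and left face down on its sloping drying rest. Swing the orange leg on its back out fully to its stop, then stand the clock gently in the middle of the rubber mat, leaning back on its open leg, its bottom edge on the near side of the mat's white line and the leg's foot on the far side, so that the display looks squarely off the mat's near side towards the front of the worktop. Leave everything around undisturbed.

Things in the scene. Friction and masses are not known exactly. Their poses are not given: they have to be found in the camera images.
- clock: Bench clock, white with blue band, 0.2-0.4 kg. Origin: centre of the display face. Own z (24 mm thick) out of the back, own x (120 mm) to its bottom edge, y (58 mm wide) across. Starts display down on the rest at 45 degrees, top up and towards the robot. Stood on the open leg it leans back 25 degrees. Flat sides grippable; upper 40 mm clearest. Hinge lugs stand 11 mm off the back, 34 mm over both.
- leg (a joint): Angle of the orange leg against the back: 0 = folded flat, 0.873 = fully out at its stop. Friction holds it where it is left (about 0.035 N m, some 0.6 N at the foot); at the stop it goes no further and the pull lifts the clock instead.
- leg_foot (a point): Centre of the leg's foot: a black rubber cross-roll, 12.4 mm diameter, 18 mm long along the clock's y (can be pinched across its flat ends), 66 mm from the hinge. Folded, it lies 9 mm from the bottom edge, just clear of the back, and swings away from the back. The arm is 12 mm wide. At joint 0 its axes are the clock's.
- leg_hinge (a point): Point on the leg's hinge axis (along the clock's y), 6.5 mm off the back; in the clock's frame at x = -15 mm, z = 30.5 mm.
- bottom_edge (a point): Middle of the clock's lower back edge (clock frame x = 60 mm, z = 24 mm), on which it stands when leaning back; it then lies 63 mm in front of the foot, in the horizontal.
- rest: Fixed drying rest: grey base 130 x 80 x 6 mm, 36 mm wide steel slope at 45 degrees rising towards -x, and a 14 mm lip at its lower end that carries the clock's bottom edge (lowest corner 30 mm up). Origin: centre of the underside, straight below the clock's origin at the start. The clock overhangs the slope 11 mm on each side and 18 mm at its top.
- mat: Fixed black rubber mat, 150 mm (own x) by 120 mm (own y), 4 mm thick, with a white line along its y across the middle. Origin: centre of the underside, z up. Own -x is its near side (towards the robot), +x its far side.
- bottle_oil: Loose bystander, to be left alone: yellow oil bottle with a red cap, 38 mm wide, 94 mm high. Origin: centre of its underside.
- dosing_cup: Loose bystander, to be left alone: white plastic dosing cup, 55 mm wide and high. Origin: centre of its underside.
- bur_block: Loose bystander, to be left alone: blue block with small burs standing in it, 34 x 75 x 40 mm. Origin: centre of its underside.
- bottle_enzyme: Loose bystander, to be left alone: white bottle with a blue cap and band, 54 mm wide, 130 mm high. Origin: centre of its underside.

How it is judged:
By the outcome, as a careful person would: the job done as asked, in the order asked, and still so for the second after the job is handed in, with the robot touching nothing.
It also fails if it takes over 54 s, if anything falls off the work surface, if the arm or the gripper's body presses on something with over 40 N, if the wrist force passes 120 N, or if a joint passes its speed limit or range.

ROBOT

A 6-joint arm with a two-finger parallel gripper is mounted at the origin on a cart in front of the work surface, level with it; the furniture and walls round the work are solid. World frame = base frame: x ahead of the robot, y to its left, z up, the work surface at z = 0. Lengths are in mm, angles in rad, forces in N, time in s.
With the tool pointing down it reaches from about 275 to 750 mm from the base axis. Payload 10.2 kg.
Tool frame: the origin (TCP) lies midway between the tips of the shut fingers; the grasp point (between the pads) lies 19 mm behind it; z points along the fingers, y is the line along which they close (so a half turn about z gives the same grasp; the last joint's range is limited). The gripper opens to 85 mm and grips with 20 to 120 N. Pads are 22 mm wide; open, the fingers measure 114 mm over their backs; the gripper's body (76 mm by 85 mm) begins 54 mm behind the grasp point. The pads swing forward as they close: fully open they stand 13 mm farther back than shut.
Start: joints at [-1.57, 0.313, 1.498, -0, 1.331, -0.223], TCP at [116.503, -511.916, 231.294] pointing down, gripper open.
Joint ranges: [-2.94, 2.94], [-0.97, 2.17], [0.19, 2.56], [-1.23, 4.37], [0.02, 3.11], [-2.88, 2.88]. Speed limits (rad/s): [2.39, 2.39, 3.01, 3.14, 3.14, 3.14].

INTERFACE

Orientations are given as a unit quaternion [w, x, y, z].
In Python, from rig import ctrl gives the robot as it stands.
- The arm moves only by the tool send_rows, never from a script. Its argument "targets" is a list of rows, each a list of 7 numbers: the closure, from -1 (fully open) to 1 (shut), so that 0 is half open, then the shift along the tool's x, y, z in m, then the turn, a rotation vector about the tool's x, y, z in rad. In form: [[claw, dx, dy, dz, ax, ay, az], ...]. A call has exactly 10 rows; each row shifts and turns the commanded pose from where the row before left it, along the tool's axes as they then stand; what a row does not reach is not made up. A row lasts 1/8 s, in which the tool goes at most 62.5 mm and 10.7 degrees, less where a joint would pass 70% of its speed; a pose out of reach is approached as far as the arm can. A call with a gripper value outside its range is refused whole. The fingers move at their own pace and stop on an object; "squeeze" is the grip in N (left out, the last holds). Time passes only in rows, so rows that do not move let the fingers close, or fill a call up. It gives the time, the measured TCP pose, the force, the opening and the grip force at its end, in the units of the state.
- ctrl.sense(): the state, without advancing time (a new reading comes with each control period).
- ctrl.capture(name): name is "scene" or "top"; returns a dict with "img" (480x640x3 uint8, red, green, blue), "camera_matrix" (3x3 intrinsics, pixels), "R" (3x3) and "t" (3): a world point X has camera coordinates R X + t. Camera axes: x right, y down, z forward; pixel columns grow to the right and rows downward; lengths in mm; the calibration is good to about 2 mm. A picture is of the moment at which its call begins. There is no depth.
- ctrl.finish_job(): hands the job in; it is judged then, once.
Trained networks look in a picture, given as the dict that the camera call returned (one of the last four; its "shot" number tells which), for a name from the list of things; names that differ only in an ending like _2 or _b are one class to them, and where a whole thing is asked for, a point or a joint stands for the part that bears it (a point fixed in the world has none). Each returns a list of dicts, best first, with "score" (0 to 1); they miss things now and then, are a little off and sometimes report something else, mostly with a low value. They report only what shows in the picture. A call takes as long as a camera call.
- ctrl.boxes_of(query, picture): "extent" ([left, top, width, height] in pixels, round what is visible of it).
- ctrl.landmark_of(query, picture): "point" ([column, row] in pixels: a listed point, or the origin of a listed thing).
The state is a dict: "time_s": time; "joints": joint angles; "dq": joint speeds; "tau": joint torques, N m; "eef_pos": TCP position; "ee_rot": TCP orientation; "force": force on the tool from outside, world axes, zero at the start; "wrist_torque": the same for the moment, N m; "grip_width": opening from 0.0 (shut) to 1.0 (fully open); "grip_force": force on a finger pad.
Only numpy, scipy, OpenCV 4.12 (cv2) and the standard library are available. Lean on these libraries where they do the work, as an engineer would, in place of code of your own. Each camera call takes 0.05 s, during which the arm holds its last target. There are 200 camera calls.

## Working session

There is one attempt and no reset: what is moved stays moved. The work goes in short steps, Python scripts to look and compute and a tool call to move; the robot and the scene stay as the last step left them, time stands still between calls to the robot, and variables do not carry over. Pictures are saved under pics/ and viewed, at most 10 in all, crops included, and the job is handed in when it is done.

Besides the shell and the picture viewer there is one more tool, called after "Request:" as name(argument=value, ...) on one line, values as JSON. send_rows: Moves the arm, as the interface text tells. Its arguments: {"type":"object","properties":{"targets":{"type":"array"},"squeeze":{"type":"number"}},"required":["targets"]}

```bash
ls; mkdir -p pics; cat > h.py <<'E'
import numpy as np, cv2
from rig import ctrl
def ray(c,p):
    K=np.array(c["camera_matrix"]);R=np.array(c["R"]);t=np.array(c["t"])
    d=R.T@np.linalg.solve(K,[p[0],p[1],1.]); return -R.T@t,d
def at_z(c,p,z):
    o,d=ray(c,p); return o+d*(z-o[2])/d[2]
def tri(cs,ps):
    A=np.zeros((3,3));b=np.zeros(3)
    for c,p in zip(cs,ps):
        o,d=ray(c,p);d=d/np.linalg.norm(d);M=np.eye(3)-np.outer(d,d);A+=M;b+=M@o
    return np.linalg.solve(A,b)
def proj(c,X):
    q=np.array(c["camera_matrix"])@(np.array(c["R"])@np.array(X,float)+np.array(c["t"]));return q[:2]/q[2]
def save(c,n): cv2.imwrite(f"pics/{n}.png",np.array(c["img"])[:,:,::-1])
E
python3 - <<'E'
from h import *
np.set_printoptions(precision=1,suppress=True)
s=ctrl.capture("scene");t=ctrl.capture("top");save(s,"s0");save(t,"t0")
print(ctrl.sense())
for n in ["clock","leg_foot","leg_hinge","bottom_edge","rest","mat","bottle_oil","dosing_cup","bur_block","bottle_enzyme"]:
    a=ctrl.landmark_of(n,s);b=ctrl.landmark_of(n,t)
    print(n,[(np.round(x["point"]),round(x["score"],2)) for x in a[:2]],[(np.round(x["point"]),round(x["score"],2)) for x in b[:2]])
    if a and b: 
        X=tri([s,t],[a[0]["point"],b[0]["point"]]);print("  ",X, proj(s,X)-a[0]["point"])
    for c,l in((s,a),(t,b)):
        if l: print("   z0",at_z(c,l[0]["point"],0))
for c in(s,t): print(c["camera_matrix"],-np.array(c["R"]).T@c["t"],c["R"])
E
```

```text
pics
{'time_s': 0.1, 'joints': array([-1.6,  0.3,  1.5,  0. ,  1.3, -0.2]), 'dq': array([ 0., -0., -0.,  0.,  0., -0.]), 'tau': array([  0. , -41.3, -26. ,  -0. ,   0. ,  -0. ]), 'eef_pos': array([ 116.5, -511.7,  230.8]), 'ee_rot': array([-0. ,  1. ,  0.1,  0. ]), 'force': array([0.1, 0.1, 0.3]), 'wrist_torque': array([ 0., -0., -0.]), 'grip_force': 0.0, 'grip_width': 1.0012871354673818}
clock [(array([288., 305.]), 0.58)] [(array([244., 269.]), 0.72)]
   [482.5 209.8  66.3] [-1.3 -0.2]
   z0 [533.5 161.7   0. ]
   z0 [491.1 219.3   0. ]
leg_foot [(array([271., 294.]), 0.63), (array([178., 362.]), 0.54)] [(array([246., 252.]), 0.61)]
   [536.  206.1  62.9] [0.3 0. ]
   z0 [591.9 162.4   0. ]
   z0 [543.8 212.7   0. ]
leg_hinge [(array([285., 289.]), 0.76)] [(array([244., 266.]), 0.74)]
   [489.6 205.7 104.6] [-0.3 -0. ]
   z0 [579.3 127.2   0. ]
   z0 [501.  218.2   0. ]
bottom_edge [(array([271., 300.]), 0.8), (array([272., 292.]), 0.49)] [(array([244., 250.]), 0.58), (array([245., 252.]), 0.57)]
   [538.4 210.   46.6] [-1.8 -0.2]
   z0 [574.9 176.    0. ]
   z0 [547.7 218.1   0. ]
[... 705 characters left out ...]
    0. ]
   z0 [594.3  71.5   0. ]
bur_block [(array([180., 358.]), 0.62), (array([286., 306.]), 0.28)] [(array([172., 236.]), 0.65)]
   [587.4 429.7   5.2] [-3.8 -0.4]
   z0 [585.1 423.1   0. ]
   z0 [593.5 437.1   0. ]
bottle_enzyme [(array([394., 208.]), 0.68)] [(array([429., 231.]), 0.66), (array([356., 271.]), 0.43)]
   [ 599.5 -341.8    3.7] [-0.9 -0.1]
   z0 [ 600.4 -348.3    0. ]
   z0 [ 602.5 -341.2    0. ]
[[485.3   0.  315. ]
 [  0.  485.3 246.1]
 [  0.    0.    1. ]] [-95.7 711.1 782.1] [[-0.7 -0.7 -0. ]
 [-0.4  0.4 -0.8]
 [ 0.6 -0.6 -0.6]]
[[506.6   0.  310.4]
 [  0.  506.6 245.3]
 [  0.    0.    1. ]] [ 344.1   43.8 1509.4] [[-0.  -1.   0. ]
 [-1.   0.  -0.1]
 [ 0.1 -0.  -1. ]]
```

View pics/s0.png

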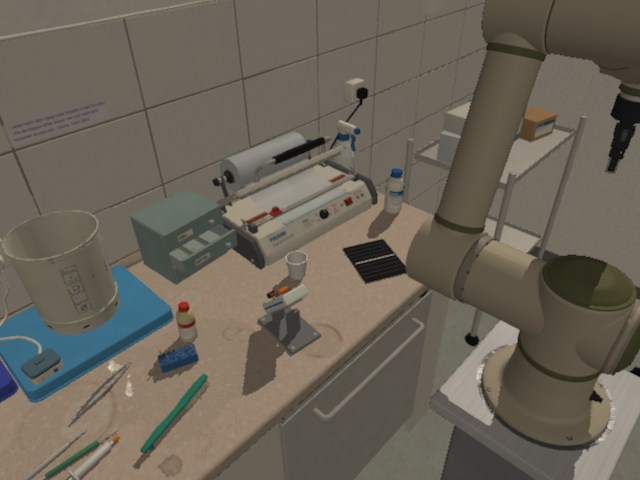

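View pics/t0.png

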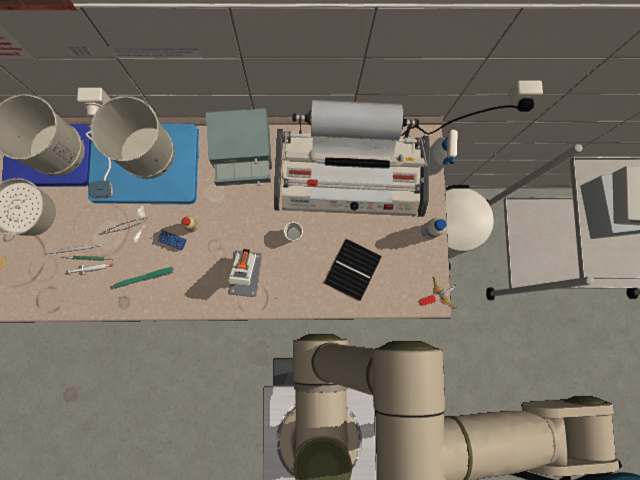

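The scene picture shows the clock on its rest near (285,300) and the mat near (373,260). The top picture shows the clock near (243,266), orange leg up, slightly yawed, and the mat near (355,269), clearly yawed. Next I'll measure both yaws.

```bash
python3 - <<'E'
from h import *
np.set_printoptions(precision=1,suppress=True)
s=ctrl.capture("scene");t=ctrl.capture("top")
im=np.array(t["img"]).astype(np.uint8)
for c,(x0,y0,x1,y1) in((t,(318,232,388,306)),(s,(338,232,412,286))):
    g=np.array(c["img"])
    g=g[y0:y1,x0:x1].max(2)
    m=((g<60)*255).astype(np.uint8); m=cv2.morphologyEx(m,cv2.MORPH_CLOSE,np.ones((5,5)))
    cs=max(cv2.findContours(m,0,2)[0],key=cv2.contourArea)
    ap=cv2.approxPolyDP(cv2.convexHull(cs),4,True)[:,0]+[x0,y0]
    P=np.array([at_z(c,p,4) for p in cs[:,0]+[x0,y0]])[:,:2].astype(np.float32)
    print([at_z(c,p,4) for p in ap]); print("rect",cv2.minAreaRect(P))
    g=np.array(c["img"])[y0:y1,x0:x1].min(2); ys,xs=np.where((g>110)&(cv2.erode(m,np.ones((3,3)))>0))
    L=np.array([at_z(c,(x+x0,y+y0),4) for x,y in zip(xs,ys)]);
    if len(L)>4:
        mu=L.mean(0);u=np.linalg.svd(L-mu)[2][0];print("line",mu,np.degrees(np.arctan2(u[1],u[0])),len(L))
a=im[235:307,205:280];cv2.imwrite("pics/tc.png",cv2.resize(a[:,:,::-1],None,fx=8,fy=8,interpolation=cv2.INTER_CUBIC))
a=np.array(s["img"])[265:357,245:330];cv2.imwrite("pics/sc.png",cv2.resize(a[:,:,::-1],None,fx=6.5,fy=6.5,interpolation=cv2.INTER_CUBIC))
h=cv2.cvtColor(im,cv2.COLOR_RGB2HSV)[235:307,205:280]
b=im[235:307,205:280]
ys,xs=np.where((h[:,:,0]<14)&(h[:,:,1]>190)&(h[:,:,2]>120));print("orange",len(xs),xs.min()+205,xs.max()+205,ys.min()+235,ys.max()+235)
E
```

```text
[array([ 527.8, -188.6,    4. ]), array([ 400. , -125.6,    4. ]), array([448.1, -22.5,   4. ]), array([580.1, -87.4,   4. ])]
rect ((488.7538757324219, -104.62386322021484), (119.5566635131836, 147.08212280273438), 62.95927810668945)
line [ 489.1 -105.2    4. ] -116.21108393911155 51
[array([ 522.4, -190.4,    4. ]), array([ 398.4, -116.6,    4. ]), array([446.9, -21.3,   4. ]), array([578. , -91.5,   4. ])]
rect ((486.74090576171875, -106.08435821533203), (119.67987060546875, 150.11849975585938), 63.17857360839844)
orange 53 238 247 252 267
```

View pics/tc.png

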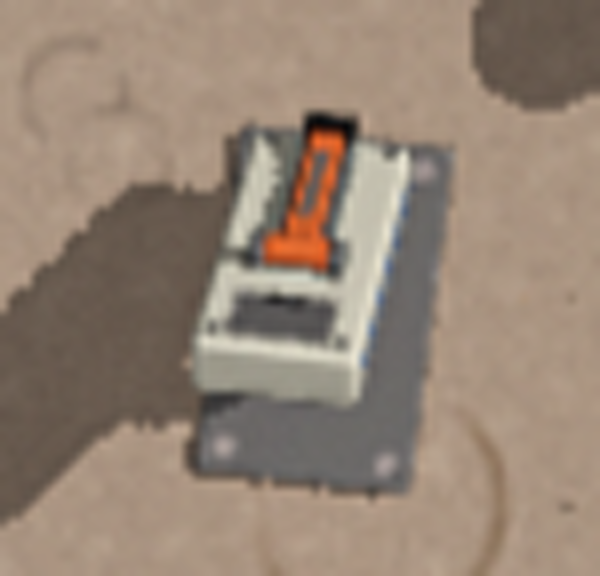

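View pics/sc.png

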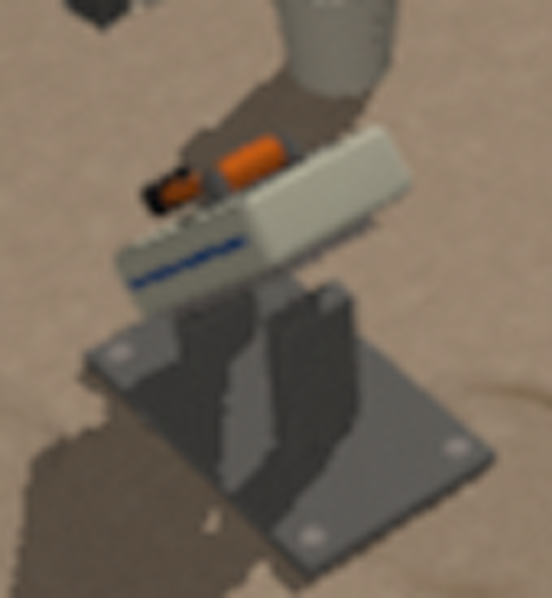

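The top crop shows the rest base with its right edge from (447,145) to (408,490), with the clock and leg aligned to it. The scene crop shows base corners at (85,365), (310,585) and (495,455). I'll fit the rest pose from these and plan the first move.

```bash
cat >> h.py <<'E'
from scipy.optimize import least_squares
from scipy.spatial.transform import Rotation as Ro
from scipy.linalg import logm,expm
MAT=(488.,-105.5,np.radians(-26.6))
def Ry_frame(yaw,ang):
    """frame whose x axis lies at elevation `ang` in the vertical plane of heading yaw, y = horizontal left"""
    return Ro.from_euler('zy',[yaw,-ang]).as_matrix()
def T(R,p):
    M=np.eye(4);M[:3,:3]=R;M[:3,3]=p;return M
def tool(yaw,elev,tcp,flip=False):
    "tool z at angle elev (rad) in the x-z plane of heading yaw; tool y along -/+ left"
    h=np.array([np.cos(yaw),np.sin(yaw),0]);l=np.array([-h[1],h[0],0]);z=h*np.cos(elev)+np.array([0,0,np.sin(elev)])
    y=l if flip else -l
    return T(np.c_[np.cross(y,z),y,z],tcp)
def cur():
    s=ctrl.sense();q=np.array(s["ee_rot"]);return T(Ro.from_quat(q[[1,2,3,0]]).as_matrix(),s["eef_pos"])
def rows(A,B,n):
    M=np.linalg.inv(A)@B;w=Ro.from_matrix(M[:3,:3]).as_rotvec()/n
    # straight equal steps via screw
    L=np.real(logm(M))/n;S=expm(L)
    return np.round(np.r_[S[:3,3]/1000,Ro.from_matrix(S[:3,:3]).as_rotvec()],4)
E
python3 - <<'E'
from h import *
np.set_printoptions(precision=3,suppress=True)
s=ctrl.capture("scene");t=ctrl.capture("top")
obs=[(t,np.array(p)/8+[205,235],X) for p,X in [((447,145),(65,-40,6)),((408,490),(-65,-40,6)),((190,475),(-65,40,6)),((358,403),None),((197,388),None)]]
obs+=[(s,np.array(p)/6.5+[245,265],X) for p,X in [((85,362),(65,40,6)),((310,580),(-65,40,3)),((495,455),(-65,-40,6))]]
def ck(x,y,z): r=.5**.5; return (r*(x+z),y,72.4+r*(z-x))
obs[3]=(t,obs[3][1],ck(-60,-29,0));obs[4]=(t,obs[4][1],ck(-60,29,0))
for n,X in [("leg_hinge",ck(-15,0,30.5)),("leg_foot",ck(51,0,30.5)),("bottom_edge",ck(60,0,24))]:
    for c in(s,t):
        a=ctrl.landmark_of(n,c)
        if a: obs.append((c,np.array(a[0]["point"]),X))
def f(v):
    R=Ro.from_euler('z',v[2]).as_matrix();return np.concatenate([proj(c,R@np.array(X)+[v[0],v[1],0])-p for c,p,X in obs])
r=least_squares(f,[475,214,-.1],loss='soft_l1');v=r.x;print(v,np.degrees(v[2]));print(f(v).reshape(-1,2).round(1).tolist())
print(cur());print(ctrl.sense()["joints"])
E
```

```text
[478.382 213.966  -0.101] -5.808702490713018
[[0.2, -0.1], [0.4, 0.3], [0.6, -0.4], [-0.1, 0.8], [-1.0, 0.7], [-2.0, -0.8], [-0.4, -0.1], [-0.1, -0.9], [0.4, 0.5], [0.1, 0.5], [0.2, 0.9], [1.8, 0.2], [-102.4, 39.4], [2.1, -0.8]]
[[   0.975    0.222   -0.     116.498]
 [   0.222   -0.975    0.    -511.901]
 [   0.      -0.      -1.     231.273]
 [   0.       0.       0.       1.   ]]
[-1.57   0.313  1.498 -0.     1.331 -0.223]
```

```bash
cat >> h.py <<'E'
REST=(478.4,214.,-.101)
def restw(x,y,z):
    c,s=np.cos(REST[2]),np.sin(REST[2]);return np.array([REST[0]+c*x-s*y,REST[1]+s*x+c*y,z])
def ckw(x,y,z):
    r=.5**.5;return restw(r*(x+z),y,72.4+r*(z-x))
E
python3 - <<'E'
from h import *
A=cur();B=tool(REST[2],np.radians(250),(430,-60,290));C=tool(REST[2],np.radians(225),ckw(51,0,30.5+100))
print(B);print(C)
print(rows(A,B,10),rows(B,C,10))
M=A.copy();S=expm(np.real(logm(np.linalg.inv(A)@B))/10);
for i in range(10): M=M@S; print(M[:3,3].round())
E
```

```text
[[ 9.34903792e-01 -1.00828371e-01 -3.40277152e-01  4.30000000e+02]
 [-9.47476759e-02 -9.94903834e-01  3.44853338e-02 -6.00000000e+01]
 [-3.42020143e-01 -0.00000000e+00 -9.39692621e-01  2.90000000e+02]
 [ 0.00000000e+00  0.00000000e+00  0.00000000e+00  1.00000000e+00]]
[[ 7.03503248e-01 -1.00828371e-01 -7.03503248e-01  6.06085839e+02]
 [-7.12964247e-02 -9.94903834e-01  7.12964247e-02  2.01059699e+02]
 [-7.07106781e-01 -0.00000000e+00 -7.07106781e-01  1.28614989e+02]
 [ 0.00000000e+00  0.00000000e+00  0.00000000e+00  1.00000000e+00]]
[ 0.0338 -0.0429 -0.0109  0.0057 -0.0346  0.0321] [ 0.0213 -0.0277  0.0061  0.     -0.0436  0.    ]
[ 140. -463.  242.]
[ 165. -414.  252.]
[ 193. -366.  261.]
[ 222. -319.  269.]
[ 252. -273.  276.]
[ 285. -229.  281.]
[ 319. -185.  285.]
[ 355. -142.  288.]
[ 392. -100.  290.]
[430. -60. 290.]
```

Request:
send_rows(targets=[[0.15, 0.034, -0.043, -0.011, 0.006, -0.035, 0.032], [0.15, 0.034, -0.043, -0.011, 0.006, -0.035, 0.032], [0.15, 0.034, -0.043, -0.011, 0.006, -0.035, 0.032], [0.15, 0.034, -0.043, -0.011, 0.006, -0.035, 0.032], [0.15, 0.034, -0.043, -0.011, 0.006, -0.035, 0.032], [0.15, 0.034, -0.043, -0.011, 0.006, -0.035, 0.032], [0.15, 0.034, -0.043, -0.011, 0.006, -0.035, 0.032], [0.15, 0.034, -0.043, -0.011, 0.006, -0.035, 0.032], [0.15, 0.034, -0.043, -0.011, 0.006, -0.035, 0.032], [0.15, 0.034, -0.043, -0.011, 0.006, -0.035, 0.032]], squeeze=25)

```text
time_s: 2.85
eef_pos: [433.0, -57.1, 290.7]
ee_rot: [-0.01, 0.983, -0.049, -0.176]
force: [0.5, -0.8, 0.4]
grip_width: 0.426
grip_force: 0.0
```

```bash
python3 - <<'E'
from h import *
np.set_printoptions(precision=3,suppress=True)
A=cur();C=tool(REST[2],np.radians(225),ckw(51,0,30.5+100))
print(A);print(ctrl.sense()["joints"]);print(rows(A,C,10))
M=A.copy();S=expm(np.real(logm(np.linalg.inv(A)@C))/10);
for i in range(10): M=M@S; print(M[:3,3].round())
E
```

```text
[[  0.933  -0.101  -0.345 432.985]
 [ -0.094  -0.995   0.037 -57.15 ]
 [ -0.347  -0.002  -0.938 290.666]
 [  0.      0.      0.      1.   ]]
[-0.35   0.285  1.421 -0.086  1.779  1.318]
[ 0.021 -0.027  0.006 -0.    -0.043  0.   ]
[453. -32. 278.]
[473.  -6. 264.]
[492.  20. 249.]
[511.  45. 234.]
[528.  71. 218.]
[545.  97. 201.]
[562. 123. 184.]
[577. 149. 166.]
[592. 175. 148.]
[606. 201. 129.]
```

Request:
send_rows(targets=[[0.15, 0.021, -0.027, 0.006, 0, -0.043, 0], [0.15, 0.021, -0.027, 0.006, 0, -0.043, 0], [0.15, 0.021, -0.027, 0.006, 0, -0.043, 0], [0.15, 0.021, -0.027, 0.006, 0, -0.043, 0], [0.15, 0.021, -0.027, 0.006, 0, -0.043, 0], [0.15, 0.021, -0.027, 0.006, 0, -0.043, 0], [0.15, 0.021, -0.027, 0.006, 0, -0.043, 0], [0.15, 0.021, -0.027, 0.006, 0, -0.043, 0], [0.15, 0.021, -0.027, 0.006, 0, -0.043, 0], [0.15, 0.021, -0.027, 0.006, 0, -0.043, 0]])

```text
time_s: 4.1
eef_pos: [605.5, 196.4, 131.3]
ee_rot: [-0.02, 0.923, -0.046, -0.382]
force: [0.9, -0.3, 0.6]
grip_width: 0.425
grip_force: 0.0
```

```bash
python3 - <<'E'
from h import *
np.set_printoptions(precision=3,suppress=True)
s=ctrl.capture("scene");t=ctrl.capture("top")
A=cur();C=tool(REST[2],np.radians(225),ckw(51,0,30.5-3))
print(A);print(ctrl.sense()["joints"]);print(rows(A,C,10)*10, rows(A,C,10))
h=lambda c,n:np.round(ctrl.landmark_of(n,c)[0]["point"],1) if ctrl.landmark_of(n,c) else None
tip=A[:3,3];f=ckw(51,0,30.5)
print("tip",proj(s,tip),proj(t,tip),"foot",proj(s,f),proj(t,f),h(s,"leg_foot"),h(t,"leg_foot"))
a=np.array(s["img"])[225:345,215:325];b=np.array(t["img"])[195:315,190:300]
cv2.imwrite("pics/a1.png",cv2.resize(np.hstack([a,b])[:,:,::-1],None,fx=3.6,fy=3.6,interpolation=cv2.INTER_CUBIC))
E
```

```text
[[  0.699  -0.098  -0.708 604.49 ]
 [ -0.067  -0.995   0.071 197.603]
 [ -0.712  -0.002  -0.703 126.192]
 [  0.      0.      0.      1.   ]]
[0.08  1.167 0.478 0.167 2.273 1.804]
[-0.    -0.004  0.1    0.001  0.006  0.004] [-0.    -0.     0.01   0.     0.001  0.   ]
tip [250.9   256.975] [246.81  224.096] foot [270.573 296.238] [245.507 251.931] [272.  293.5] None
```

View pics/a1.png

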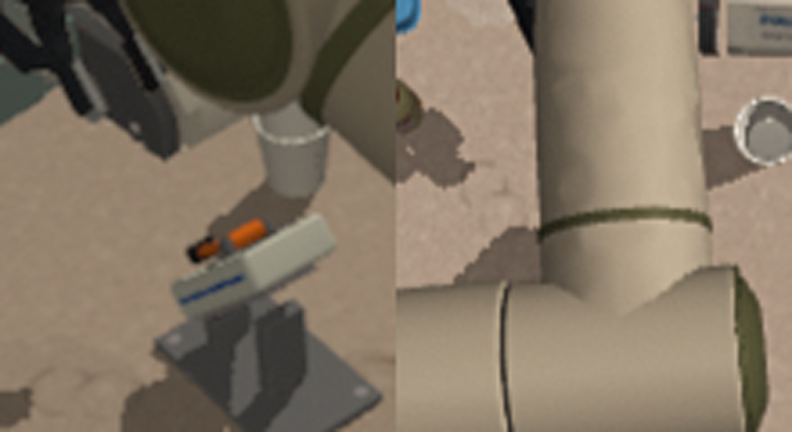

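The picture shows the open fingers up-left of the foot, with nothing in between. The black foot is at about (271,295), against a predicted (270.6,296.2), so I can descend.

Request:
send_rows(targets=[[0.15, 0, -0.001, 0.012, 0, 0.002, 0.001], [0.15, 0, -0.001, 0.012, 0, 0.002, 0.001], [0.15, 0, -0.001, 0.012, 0, 0.002, 0.001], [0.15, 0, -0.001, 0.012, 0, 0, 0], [0.15, 0, 0, 0.012, 0, 0, 0], [0.15, 0, 0, 0.01, 0, 0, 0], [0.15, 0, 0, 0.006, 0, 0, 0], [0.15, 0, 0, 0.004, 0, 0, 0], [0.15, 0, 0, 0, 0, 0, 0], [0.15, 0, 0, 0, 0, 0, 0]])

```text
time_s: 5.6
eef_pos: [549.9, 205.2, 75.3]
ee_rot: [-0.02, 0.924, -0.047, -0.378]
force: [-0.3, -0.4, -1.6]
grip_width: 0.427
grip_force: 0.0
```

```bash
python3 - <<'E'
from h import *
np.set_printoptions(precision=3,suppress=True)
s=ctrl.capture("scene")
A=cur();C=tool(REST[2],np.radians(225),ckw(51,0,30.5-3))
print(A[:3,3],ctrl.sense()["force"]);print(rows(A,C,1))
a=np.array(s["img"])[245:335,225:325]
cv2.imwrite("pics/a2.png",cv2.resize(a[:,:,::-1],None,fx=6,fy=6,interpolation=cv2.INTER_CUBIC))
E
```

```text
[549.896 205.273  75.188] [ 0.538 -0.216 -0.128]
[ 0.002 -0.001  0.025 -0.002 -0.008 -0.   ]
```

View pics/a2.png

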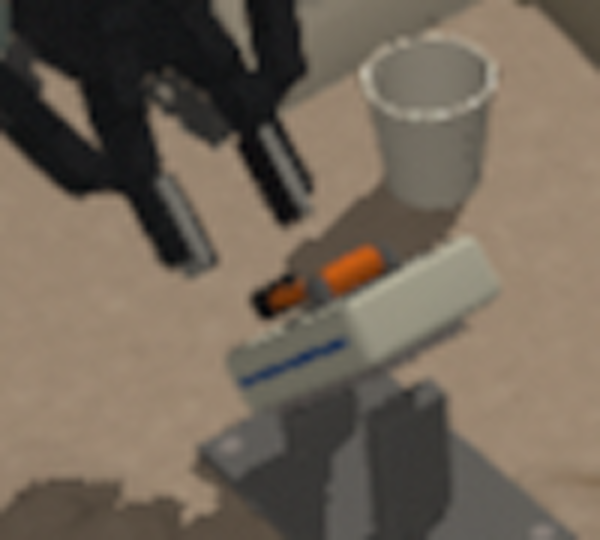

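The fingers straddle the line to the foot, with tips at about (257,289) and (274,281) and the foot at about (270,295). Next: the remaining 24 mm, then close.

Request:
send_rows(targets=[[0.15, 0.001, -0.001, 0.006, 0, -0.004, 0], [0.15, 0.001, 0, 0.006, 0, -0.004, 0], [0.15, 0, 0, 0.006, 0, 0, 0], [0.15, 0, 0, 0.004, 0, 0, 0], [0.15, 0, 0, 0.002, 0, 0, 0], [0.15, 0, 0, 0, 0, 0, 0], [1, 0, 0, 0, 0, 0, 0], [1, 0, 0, 0, 0, 0, 0], [1, 0, 0, 0, 0, 0, 0], [1, 0, 0, 0, 0, 0, 0]], squeeze=20)

```text
time_s: 6.9
eef_pos: [534.4, 207.8, 56.6]
ee_rot: [-0.02, 0.923, -0.047, -0.382]
force: [1.2, -0.5, 0.4]
grip_width: 0.202
grip_force: 22.8
```

```bash
python3 - <<'E'
from h import *
np.set_printoptions(precision=4,suppress=True)
s=ctrl.capture("scene")
A=cur();C=tool(REST[2],np.radians(225),ckw(51,0,30.5-3))
print(A[:3,3],ctrl.sense()["force"],ctrl.sense()["grip_width"]*85);print(rows(A,C,1))
# swing: rotate about hinge by +50deg (tool y = -left)
H=ckw(-15,0,30.5);l=ckw(-15,1,30.5)-H
R=Ro.from_rotvec(-np.radians(50)*l).as_matrix();B=T(R@A[:3,:3],R@(A[:3,3]-H)+H)
print(B[:3,3],rows(A,B,20))
a=np.array(s["img"])[245:335,225:325]
cv2.imwrite("pics/a3.png",cv2.resize(a[:,:,::-1],None,fx=6,fy=6,interpolation=cv2.INTER_CUBIC))
E
```

```text
[534.4268 207.831   56.582 ] [ 1.07   -1.3192 -0.8477] 16.774652301631956
[-0.     -0.0005  0.0012 -0.0013 -0.     -0.0005]
[554.8671 205.7594 108.5059] [ 0.     -0.     -0.0029  0.      0.0436 -0.0001]
```

View pics/a3.png

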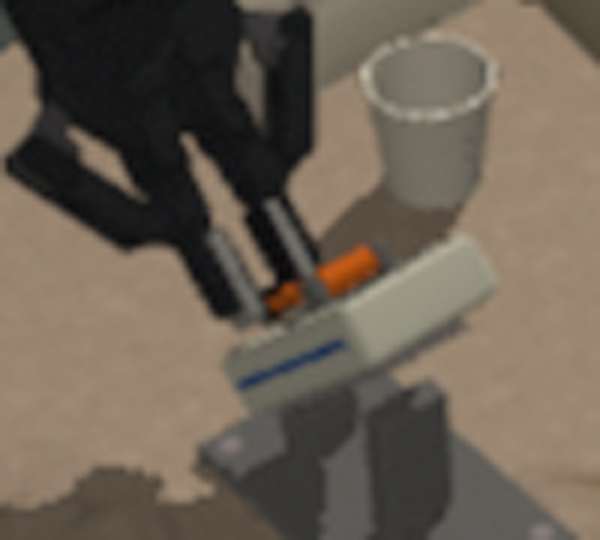

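The fingers hold the foot: opening 17 mm, force 23 N, clock unmoved. Next, swing along the arc.

Request:
send_rows(targets=[[1, 0, 0, -0.0029, 0, 0.0436, 0], [1, 0, 0, -0.0029, 0, 0.0436, 0], [1, 0, 0, -0.0029, 0, 0.0436, 0], [1, 0, 0, -0.0029, 0, 0.0436, 0], [1, 0, 0, -0.0029, 0, 0.0436, 0], [1, 0, 0, -0.0029, 0, 0.0436, 0], [1, 0, 0, -0.0029, 0, 0.0436, 0], [1, 0, 0, -0.0029, 0, 0.0436, 0], [1, 0, 0, -0.0029, 0, 0.0436, 0], [1, 0, 0, -0.0029, 0, 0.0436, 0]])

```text
time_s: 8.2
eef_pos: [550.5, 206.2, 80.5]
ee_rot: [-0.009, 0.984, -0.05, -0.173]
force: [0.9, -1.5, -0.4]
grip_width: 0.195
grip_force: 22.7
```

Request:
send_rows(targets=[[1, 0, 0, -0.0029, 0, 0.0436, 0], [1, 0, 0, -0.0029, 0, 0.0436, 0], [1, 0, 0, -0.0029, 0, 0.0436, 0], [1, 0, 0, -0.0029, 0, 0.0436, 0], [1, 0, 0, -0.0029, 0, 0.0436, 0], [1, 0, 0, -0.0029, 0, 0.0436, 0], [1, 0, 0, -0.0029, 0, 0.0436, 0], [1, 0, 0, -0.0029, 0, 0.0436, 0], [1, 0, 0, 0, 0, 0, 0], [1, 0, 0, 0, 0, 0, 0]])

```text
time_s: 9.45
eef_pos: [555.1, 205.8, 103.2]
ee_rot: [-0.001, 0.999, -0.051, -0.0]
force: [2.3, -1.3, 0.2]
grip_width: 0.202
grip_force: 22.8
```

```bash
python3 - <<'E'
from h import *
np.set_printoptions(precision=4,suppress=True)
s=ctrl.capture("scene")
A=cur();print(A[:3,3],ctrl.sense()["force"],ctrl.sense()["grip_width"]*85,ctrl.sense()["wrist_torque"])
print("elev",np.degrees(np.arctan2(A[2,2],A[0,2]))%360)
d=(A[:3,3]-A[:3,2]*-0)-ckw(-15,0,30.5);print(d,np.linalg.norm(d),np.degrees(np.arctan2(d[2],d[0]))+45)
a=np.array(s["img"])[245:335,225:325]
cv2.imwrite("pics/a4.png",cv2.resize(a[:,:,::-1],None,fx=6,fy=6,interpolation=cv2.INTER_CUBIC))
E
```

```text
[555.0687 205.7608 103.1454] [ 2.2376 -1.5079  0.7791] 16.908006048927316 [-0.1647 -0.4318  0.0393]
elev 269.9509641596335
[65.7644 -7.1341 -1.428 ] 66.16559809516343 43.75608511480553
```

View pics/a4.png

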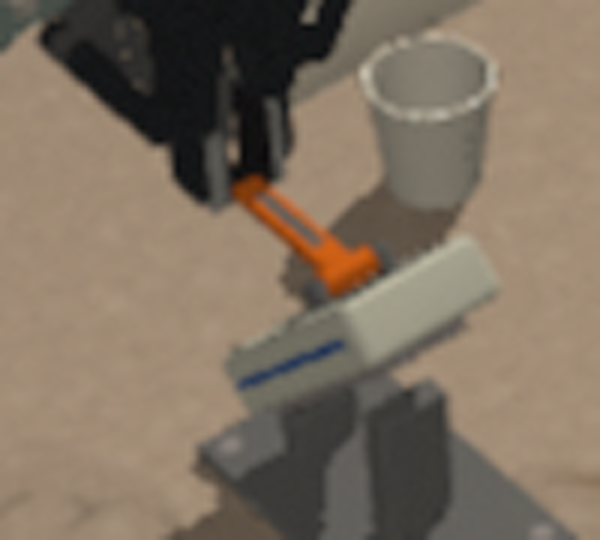

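The leg is about 44–45° out and the clock is still seated. Next, ease it through the last degrees to the stop.

Request:
send_rows(targets=[[1, 0, 0, -0.0015, 0, 0.0218, 0], [1, 0, 0, -0.0015, 0, 0.0218, 0], [1, 0, 0, -0.0015, 0, 0.0218, 0], [1, 0, 0, -0.0015, 0, 0.0218, 0], [1, 0, 0, -0.0015, 0, 0.0218, 0], [1, 0, 0, 0, 0, 0, 0], [1, 0, 0, 0, 0, 0, 0], [1, 0, 0, 0, 0, 0, 0], [1, 0, 0, 0, 0, 0, 0], [1, 0, 0, 0, 0, 0, 0]])

```text
time_s: 10.75
eef_pos: [554.7, 205.8, 110.9]
ee_rot: [0.002, 0.997, -0.051, 0.055]
force: [4.9, -1.6, 0.2]
grip_width: 0.197
grip_force: 22.7
```

```bash
python3 - <<'E'
from h import *
np.set_printoptions(precision=4,suppress=True)
A=cur();print(ctrl.sense()["force"],ctrl.sense()["wrist_torque"])
d=A[:3,3]-ckw(-15,0,30.5);print(A[:3,3],"elev",np.degrees(np.arctan2(A[2,2],A[0,2]))%360,np.degrees(np.arctan2(d[2],d[0]))+45)
E
```

```text
[ 4.885  -1.5909  0.212 ] [-0.2225 -0.6985 -0.0034]
[554.6913 205.8289 110.884 ] elev 276.25905727305803 50.512692767446865
```

Request:
send_rows(targets=[[1, 0, 0, -0.0015, 0, 0.0218, 0], [1, 0, 0, -0.0015, 0, 0.0218, 0], [1, 0, 0, -0.0015, 0, 0.0218, 0], [1, 0, 0, 0, 0, 0, 0], [1, 0, 0, 0, 0, 0, 0], [1, 0, 0, 0, 0, 0, 0], [1, 0, 0, 0, 0, 0, 0], [1, 0, 0, 0, 0, 0, 0], [1, 0, 0, 0, 0, 0, 0], [1, 0, 0, 0, 0, 0, 0]])

```text
time_s: 12.0
eef_pos: [554.2, 205.9, 115.6]
ee_rot: [0.004, 0.995, -0.051, 0.088]
force: [5.0, -1.7, -0.3]
grip_width: 0.196
grip_force: 22.7
```

```bash
python3 - <<'E'
from h import *
np.set_printoptions(precision=4,suppress=True)
s=ctrl.capture("scene")
A=cur();print(ctrl.sense()["force"],ctrl.sense()["wrist_torque"])
d=A[:3,3]-ckw(-15,0,30.5);print(A[:3,3],"elev",np.degrees(np.arctan2(A[2,2],A[0,2]))%360,np.degrees(np.arctan2(d[2],d[0]))+45)
a=np.array(s["img"])[245:335,225:325]
cv2.imwrite("pics/a5.png",cv2.resize(a[:,:,::-1],None,fx=6,fy=6,interpolation=cv2.INTER_CUBIC))
E
```

```text
[ 5.9892 -1.9729  2.1086] [-0.1272 -0.684  -0.0024]
[554.227  205.9162 115.5937] elev 280.03503627368474 54.63383450693172
```

View pics/a5.png

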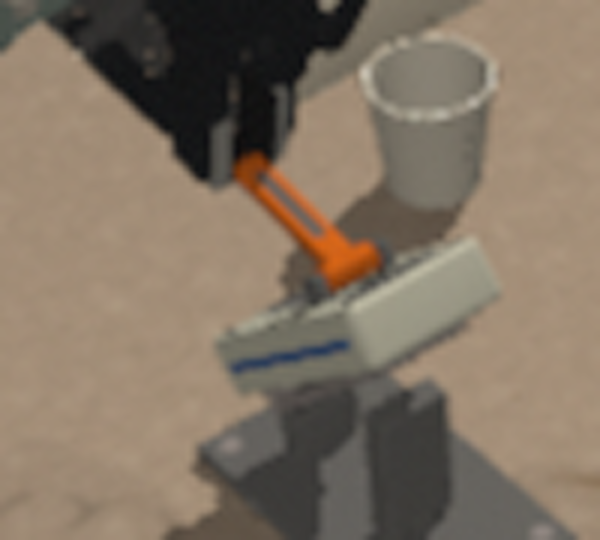

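The clock's lower end has lifted slightly (left corner from (228,352) to (218,345) in the crop), so the leg is at its stop. I'll ease back 4°, release and retreat.

Request:
send_rows(targets=[[1, 0, 0, 0.0015, 0, -0.0218, 0], [1, 0, 0, 0.0015, 0, -0.0218, 0], [1, 0, 0, 0.0015, 0, -0.0218, 0], [1, 0, 0, 0, 0, -0.004, 0], [1, 0, 0, 0, 0, 0, 0], [1, 0, 0, 0, 0, 0, 0], [0.15, 0, 0, 0, 0, 0, 0], [0.15, 0, 0, 0, 0, 0, 0], [0.15, 0, 0, 0, 0, 0, 0], [0.15, 0, 0, 0, 0, 0, 0]])

```text
time_s: 13.3
eef_pos: [554.3, 205.9, 110.6]
ee_rot: [0.002, 0.997, -0.051, 0.052]
force: [0.2, 0.3, 0.0]
grip_width: 0.426
grip_force: 0.0
```

Request:
send_rows(targets=[[0.15, 0, 0, -0.005, 0, 0, 0], [0.15, 0, 0, -0.01, 0, 0, 0], [0, 0, 0, -0.025, 0, 0, 0], [-0.5, 0, 0, -0.03, 0, 0, 0], [-1, -0.01, 0, -0.03, 0, 0.06, 0], [-1, -0.02, 0, -0.03, 0, 0.06, 0], [-1, -0.03, 0, -0.03, 0, 0.06, 0], [-1, -0.04, 0, -0.03, 0, 0.06, 0], [-1, -0.04, 0, -0.02, 0, 0.06, 0], [-1, -0.04, 0, -0.01, 0, 0.06, 0]])

```text
time_s: 14.55
eef_pos: [341.7, 227.4, 275.9]
ee_rot: [0.01, 0.971, -0.05, 0.232]
force: [-0.5, 0.5, 0.5]
grip_width: 1.0
grip_force: 0.0
```

```bash
python3 - <<'E'
from h import *
np.set_printoptions(precision=4,suppress=True)
s=ctrl.capture("scene");t=ctrl.capture("top")
A=cur();print(A[:3,3],ctrl.sense()["joints"],ctrl.sense()["time_s"],"elev",np.degrees(np.arctan2(A[2,2],A[0,2]))%360)
for n,X in (("leg_foot",ckw(-15+66*np.cos(.873),0,30.5+66*np.sin(.873))),("leg_hinge",ckw(-15,0,30.5)),("bottom_edge",ckw(60,0,24)),("clock",ckw(0,0,0))):
    for c in (s,t):
        a=ctrl.landmark_of(n,c);print(n,np.round(proj(c,X),1),a and (np.round(a[0]["point"],1),round(a[0]["score"],2)))
# grip approach: along clock +x, grasp point 24mm below top, mid thickness
for back in (100,0):
    C=tool(REST[2],np.radians(315),ckw(-60+24+19-back,0,12));print(C[:3,3],rows(A,C,20 if back else 10),rows(tool(REST[2],np.radians(315),ckw(-117,0,12)),C,10))
C=tool(REST[2],np.radians(315),ckw(-117,0,12))
M=A.copy();S=expm(np.real(logm(np.linalg.inv(A)@C))/20)
for i in range(20): M=M@S; print(M[:3,3].round().tolist(),end=' ')
a=np.array(s["img"])[225:345,215:325];b=np.array(t["img"])[195:315,190:300]
cv2.imwrite("pics/a6.png",cv2.resize(np.hstack([a,b])[:,:,::-1],None,fx=3.6,fy=3.6,interpolation=cv2.INTER_CUBIC))
E
```

```text
[339.2948 227.6301 274.3348] [ 0.4523 -0.1601  1.9701 -0.2927  0.9478  2.2482] 14.65 elev 296.54941435195275
leg_foot [263.5 273.9] []
leg_foot [244.2 242.7] (array([242.2, 240.9]), 0.42)
leg_hinge [282.2 290.8] (array([283.8, 291.8]), 0.58)
leg_hinge [241.8 266.3] (array([241.4, 266.7]), 0.6)
bottom_edge [270.5 299.5] (array([271.2, 301.7]), 0.79)
bottom_edge [246.  251.8] (array([245.1, 251.7]), 0.68)
clock [286.3 304.8] (array([283. , 307.4]), 0.73)
clock [242.7 271.3] (array([243.3, 270.4]), 0.6)
[404.5322 221.4861 163.6168] [-0.0005 -0.      0.0064 -0.0001  0.016   0.    ] [ 0.  0.  0.  0. -0.  0.]
[474.8825 214.3565  92.9061] [ 0.0008 -0.      0.0228 -0.0002  0.032   0.0001] [-0.   -0.    0.01  0.   -0.    0.  ]
[342.0, 227.0, 268.0] [344.0, 227.0, 262.0] [347.0, 227.0, 256.0] [349.0, 227.0, 251.0] [352.0, 226.0, 245.0] [355.0, 226.0, 239.0] [358.0, 226.0, 233.0] [361.0, 226.0, 228.0] [364.0, 225.0, 222.0] [367.0, 225.0, 216.0] [371.0, 225.0, 211.0] [374.0, 224.0, 205.0] [378.0, 224.0, 200.0] [381.0, 224.0, 195.0] [385.0, 223.0, 189.0] [389.0, 223.0, 184.0] [393.0, 223.0, 179.0] [396.0, 222.0, 174.0] [400.0, 222.0, 169.0] [405.0, 221.0, 164.0]
```

View pics/a6.png

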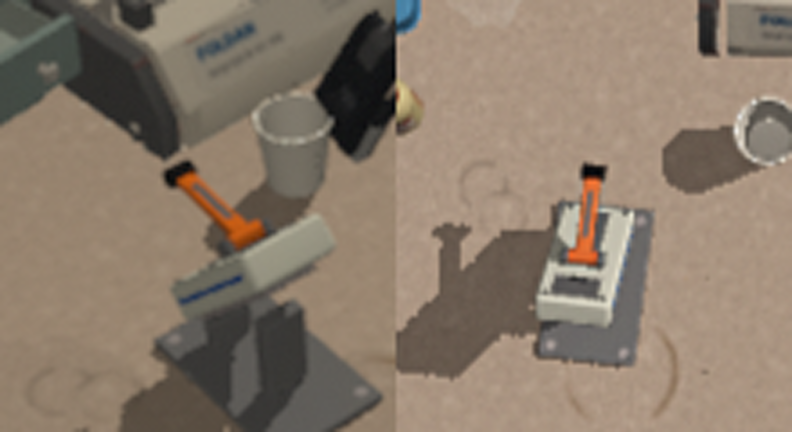

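The leg stands fully out (foot at about (264,273) in the scene, (244.7,242.5) in top) and the clock is seated as predicted. Next, the pre-grasp behind the clock's top end.

Request:
send_rows(targets=[[-1, -0.001, 0, 0.0128, 0, 0.032, 0], [-1, -0.001, 0, 0.0128, 0, 0.032, 0], [-1, -0.001, 0, 0.0128, 0, 0.032, 0], [-1, -0.001, 0, 0.0128, 0, 0.032, 0], [-1, -0.001, 0, 0.0128, 0, 0.032, 0], [-1, -0.001, 0, 0.0128, 0, 0.032, 0], [-1, -0.001, 0, 0.0128, 0, 0.032, 0], [-1, -0.001, 0, 0.0128, 0, 0.032, 0], [-1, -0.001, 0, 0.0128, 0, 0.032, 0], [-1, -0.001, 0, 0.0128, 0, 0.032, 0]])

```text
time_s: 16.3
eef_pos: [412.1, 211.3, 183.2]
ee_rot: [0.015, 0.929, -0.042, 0.368]
force: [0.4, -0.2, 0.2]
grip_width: 1.002
grip_force: 0.0
```

```bash
python3 - <<'E'
from h import *
np.set_printoptions(precision=4,suppress=True)
A=cur();print(A,ctrl.sense()["joints"])
C=tool(REST[2],np.radians(315),ckw(-17,0,12));print(rows(A,C,10),rows(A,C,1))
E
```

```text
[[  0.7256  -0.0888   0.6824 412.0761]
 [ -0.0665  -0.996   -0.0589 211.3379]
 [  0.6849  -0.0026  -0.7286 183.1684]
 [  0.       0.       0.       1.    ]] [ 0.3986  0.0308  2.1873 -0.9762  0.3955  2.8795]
[-0.0018 -0.0009  0.0108 -0.001   0.0031  0.0007] [-0.0165 -0.0083  0.1084 -0.0103  0.0309  0.0069]
```

Joint 6 is nearly at its limit. I'll use a flatter tilt (300°) and flip the tool half a turn about its axis.

Request:
send_rows(targets=[[-1, 0, 0, -0.02, 0, -0.11, -0.05], [-1, 0, 0, -0.02, 0, -0.11, -0.1], [-1, 0, 0, 0, 0, 0, -0.18], [-1, 0, 0, 0, 0, 0, -0.18], [-1, 0, 0, 0, 0, 0, -0.18], [-1, 0, 0, 0, 0, 0, -0.18], [-1, 0, 0, 0, 0, 0, -0.18], [-1, 0, 0, 0, 0, 0, -0.18], [-1, 0, 0, 0, 0, 0, -0.18], [-1, 0, 0, 0, 0, 0, -0.18]])

```text
time_s: 17.55
eef_pos: [395.9, 208.6, 205.5]
ee_rot: [0.227, 0.714, 0.632, 0.197]
force: [1.1, -0.3, -0.4]
grip_width: 0.998
grip_force: 0.0
```

Request:
send_rows(targets=[[-1, 0, 0, 0, 0, 0, -0.18], [-1, 0, 0, 0, 0, 0, -0.18], [-1, 0, 0, 0, 0, 0, -0.18], [-1, 0, 0, 0, 0, 0, -0.18], [-1, 0, 0, 0, 0, 0, -0.18], [-1, 0, 0, 0, 0, 0, -0.18], [-1, 0, 0, 0, 0, 0, -0.18], [-1, 0, 0, 0, 0, 0, -0.18], [-1, 0, 0, 0, 0, 0, 0], [-1, 0, 0, 0, 0, 0, 0]])

```text
time_s: 18.8
eef_pos: [395.6, 208.7, 205.3]
ee_rot: [0.3, 0.124, 0.946, -0.0]
force: [0.6, -0.1, -0.0]
grip_width: 1.001
grip_force: 0.0
```

```bash
python3 - <<'E'
from h import *
np.set_printoptions(precision=4,suppress=True)
e=np.radians(300)
A=cur();print(A,ctrl.sense()["joints"])
g=tool(REST[2],e,ckw(-38,0,12),True);
for b in (60,0):
    C=g.copy();C[:3,3]+=C[:3,2]*(19-b);print(C[:3,3],rows(A,C,10))
E
```

```text
[[ -0.7891   0.2354   0.5674 395.56  ]
 [  0.2351   0.9691  -0.075  208.7252]
 [ -0.5675   0.0742  -0.82   205.3019]
 [  0.       0.       0.       1.    ]] [ 0.3873 -0.0263  2.0988 -0.534   0.5914 -0.5465]
[439.7134 217.9207 143.2624] [-0.0001  0.0014  0.0075 -0.0011  0.0087 -0.0156]
[469.5605 214.8958  91.3009] [ 0.0001  0.0015  0.0135 -0.0011  0.0087 -0.0156]
```

Request:
send_rows(targets=[[-1, 0, 0.0014, 0.0075, -0.0011, 0.0087, -0.0156], [-1, 0, 0.0014, 0.0075, -0.0011, 0.0087, -0.0156], [-1, 0, 0.0014, 0.0075, -0.0011, 0.0087, -0.0156], [-1, 0, 0.0014, 0.0075, -0.0011, 0.0087, -0.0156], [-1, 0, 0.0014, 0.0075, -0.0011, 0.0087, -0.0156], [-1, 0, 0.0014, 0.0075, -0.0011, 0.0087, -0.0156], [-1, 0, 0.0014, 0.0075, -0.0011, 0.0087, -0.0156], [-1, 0, 0.0014, 0.0075, -0.0011, 0.0087, -0.0156], [-1, 0, 0.0014, 0.0075, -0.0011, 0.0087, -0.0156], [-1, 0, 0.0014, 0.0075, -0.0011, 0.0087, -0.0156]])

```text
time_s: 20.05
eef_pos: [438.2, 218.0, 142.1]
ee_rot: [0.258, 0.046, 0.965, -0.014]
force: [0.6, 0.7, 0.0]
grip_width: 1.003
grip_force: 0.0
```

```bash
python3 - <<'E'
from h import *
np.set_printoptions(precision=4,suppress=True)
e=np.radians(300)
A=cur();print(A[:3,3],ctrl.sense()["joints"])
C=tool(REST[2],e,ckw(-38,0,12),True);C[:3,3]+=C[:3,2]*19;print(C[:3,3],rows(A,C,8),rows(A,C,1))
E
```

```text
[438.1602 217.9951 142.1099] [ 0.3331  0.1734  2.0428 -0.4632  0.4888 -0.779 ]
[469.5605 214.8958  91.3009] [-0.0002  0.      0.0075  0.     -0.0002  0.0007] [-0.002   0.0001  0.0598  0.     -0.0013  0.0056]
```

Request:
send_rows(targets=[[-1, -0.0005, 0, 0.008, 0, 0, 0.003], [-1, -0.0005, 0, 0.008, 0, 0, 0.003], [-1, -0.0005, 0, 0.008, 0, 0, 0], [-1, -0.0005, 0, 0.008, 0, 0, 0], [-1, 0, 0, 0.008, 0, 0, 0], [-1, 0, 0, 0.008, 0, 0, 0], [-1, 0, 0, 0.007, 0, 0, 0], [-1, 0, 0, 0.005, 0, 0, 0], [-1, 0, 0, 0, 0, 0, 0], [-1, 0, 0, 0, 0, 0, 0]])

```text
time_s: 21.3
eef_pos: [469.5, 214.8, 91.8]
ee_rot: [0.258, 0.049, 0.965, -0.013]
force: [0.4, -0.0, 0.3]
grip_width: 0.999
grip_force: 0.0
```

Request:
send_rows(targets=[[0, 0, 0, 0, 0, 0, 0], [0.2, 0, 0, 0, 0, 0, 0], [1, 0, 0, 0, 0, 0, 0], [1, 0, 0, 0, 0, 0, 0], [1, 0, 0, 0, 0, 0, 0], [1, 0, 0, 0, 0, 0, 0], [1, 0, 0, 0, 0, 0, 0], [1, 0, 0, 0, 0, 0, 0], [1, 0, 0, 0, 0, 0, 0], [1, 0, 0, 0, 0, 0, 0]], squeeze=40)

```text
time_s: 22.55
eef_pos: [469.4, 214.8, 92.0]
ee_rot: [0.258, 0.05, 0.965, -0.013]
force: [-4.8, 0.8, 5.5]
grip_width: 0.681
grip_force: 41.7
```

```bash
cat >> h.py <<'E'
def clockT(yaw,ex,p):
    "clock pose with own x at elevation ex (rad), y = left of yaw; p = world position of given origin"
    h=np.array([np.cos(yaw),np.sin(yaw),0]);k=np.array([0,0,1.]);x=h*np.cos(ex)+k*np.sin(ex);y=np.array([-h[1],h[0],0])
    return T(np.c_[x,y,np.cross(x,y)],p)
E
python3 - <<'E'
from h import *
np.set_printoptions(precision=4,suppress=True)
e=np.radians(300)
A=cur();print(A[:3,3],ctrl.sense()["joints"],ctrl.sense()["grip_width"]*85,ctrl.sense()["force"])
C=tool(REST[2],e,ckw(-38,0,12),True);C[:3,3]+=C[:3,2]*19;print(rows(A,C,1))
G=clockT(REST[2],-np.pi/4,ckw(0,0,0))  # clock now
rel=np.linalg.inv(G)@A;np.save("rel.npy",rel)
# clock goal
mx,my,my_=MAT;h=np.array([np.cos(my_),np.sin(my_),0])
F=clockT(my_,np.radians(-115),[0,0,0]);be=np.array([mx,my,4.])-31.5*h
F[:3,3]=be-F[:3,:3]@[60,0,24]
print("clock goal",F,"foot",F[:3,:3]@[-15+66*np.cos(.873),0,30.5+66*np.sin(.873)]+F[:3,3])
np.save("F.npy",F);E=F@rel;print("tool goal",E,np.degrees(np.arcsin(E[2,2])))
E
```

```text
[469.3703 214.8211  91.9587] [ 0.3     0.317   2.0258 -0.577   0.3656 -0.6708] 57.90868378466731 [-4.7903  0.811   5.4896]
[ 0.0002  0.0001  0.0007  0.0001 -0.0003 -0.0018]
clock goal [[ -0.3779   0.4478   0.8104 463.0582]
 [  0.1892   0.8942  -0.4058 -93.0101]
 [ -0.9063   0.      -0.4226  68.5213]
 [  0.       0.       0.       1.    ]] foot [ 518.4015 -120.7239    9.4191]
tool goal [[ -0.684    0.449   -0.5749 476.6774]
 [  0.3446   0.8935   0.288  -99.9347]
 [  0.643   -0.0011  -0.7659  83.7305]
 [  0.       0.       0.       1.    ]] -49.98346588596044
```

The clock is gripped (57.9 mm, 42 N). Next I lift it straight up 120 mm.

Request:
send_rows(targets=[[1, -0.002, 0, -0.0035, 0, 0, 0], [1, -0.005, 0, -0.0087, 0, 0, 0], [1, -0.0075, 0, -0.013, 0, 0, 0], [1, -0.0075, 0, -0.013, 0, 0, 0], [1, -0.0075, 0, -0.013, 0, 0, 0], [1, -0.0075, 0, -0.013, 0, 0, 0], [1, -0.0075, 0, -0.013, 0, 0, 0], [1, -0.0075, 0, -0.013, 0, 0, 0], [1, -0.0075, 0, -0.013, 0, 0, 0], [1, 0, 0, 0, 0, 0, 0]])

```text
time_s: 23.8
eef_pos: [469.5, 214.7, 211.2]
ee_rot: [0.259, 0.049, 0.965, -0.013]
force: [0.7, 1.2, -2.8]
grip_width: 0.673
grip_force: 43.5
```

```bash
python3 - <<'E'
from h import *
np.set_printoptions(precision=4,suppress=True)
rel=np.load("rel.npy");F=np.load("F.npy");A=cur();print(A[:3,3],ctrl.sense()["joints"],ctrl.sense()["force"])
s=ctrl.capture("scene");t=ctrl.capture("top");Ck=A@np.linalg.inv(rel)
for n,X in (("leg_foot",(-15+66*np.cos(.873),0,30.5+66*np.sin(.873))),("leg_hinge",(-15,0,30.5)),("bottom_edge",(60,0,24)),("clock",(0,0,0))):
    X=Ck[:3,:3]@X+Ck[:3,3]
    for c in (s,t):
        a=ctrl.landmark_of(n,c);print(n,np.round(proj(c,X),1),a and (np.round(a[0]["point"],1),round(a[0]["score"],2)))
E=F@rel;E[2,3]+=60
S=expm(np.real(logm(np.linalg.inv(A)@E))/20);print("E",E[:3,3],rows(A,E,20))
pts=np.array([(x,y,z) for x in(-60,60) for y in(-29,29) for z in(0,24)]+[(27.4,0,81)])
M=A.copy()
for i in range(20):
    M=M@S;Q=M@np.linalg.inv(rel);P=pts@Q[:3,:3].T+Q[:3,3];print(M[:3,3].round().tolist(),P[:,2].min().round(),P[:,0].max().round(),P[:,1].min().round())
E
```

```text
[469.4866 214.6983 211.213 ] [ 0.2995  0.1175  1.8941 -0.3203  0.6663 -0.9627] [ 0.698   1.1843 -2.8437]
leg_foot [258.6 228.5] (array([261.9, 227.5]), 0.61)
leg_foot [238.8 235.8] (array([237.9, 235.6]), 0.56)
leg_hinge [278.5 244.9] (array([279.5, 245.7]), 0.59)
leg_hinge [236.2 261.5] (array([237.5, 263.5]), 0.91)
bottom_edge [266.1 257.1] (array([268., 258.]), 0.91)
bottom_edge [241.1 246. ] (array([238.5, 245.6]), 0.98)
clock [282.9 260.5] []
clock [237.4 267. ] (array([238.9, 266.7]), 0.92)
E [476.6774 -99.9347 143.7305] [-0.0051 -0.0154  0.0027 -0.0016  0.0604  0.0193]
[474.0, 199.0, 211.0] 146.0 560.0 163.0
[478.0, 183.0, 211.0] 143.0 564.0 147.0
[481.0, 167.0, 210.0] 139.0 568.0 131.0
[485.0, 151.0, 209.0] 135.0 571.0 115.0
[487.0, 135.0, 207.0] 132.0 573.0 99.0
[490.0, 119.0, 205.0] 128.0 575.0 84.0
[492.0, 103.0, 203.0] 123.0 576.0 68.0
[494.0, 87.0, 200.0] 119.0 576.0 53.0
[495.0, 71.0, 196.0] 115.0 576.0 38.0
[496.0, 55.0, 192.0] 111.0 574.0 22.0
[497.0, 39.0, 188.0] 106.0 572.0 5.0
[497.0, 23.0, 184.0] 102.0 569.0 -11.0
[496.0, 7.0, 180.0] 98.0 566.0 -28.0
[495.0, -9.0, 175.0] 92.0 561.0 -44.0
[493.0, -24.0, 170.0] 87.0 556.0 -60.0
[491.0, -40.0, 165.0] 82.0 550.0 -77.0
[488.0, -55.0, 160.0] 77.0 543.0 -93.0
[485.0, -70.0, 154.0] 72.0 536.0 -109.0
[481.0, -85.0, 149.0] 68.0 527.0 -124.0
[477.0, -100.0, 144.0] 64.0 518.0 -140.0
```

Request:
send_rows(targets=[[1, -0.0051, -0.0154, 0.0027, -0.0016, 0.0604, 0.0193], [1, -0.0051, -0.0154, 0.0027, -0.0016, 0.0604, 0.0193], [1, -0.0051, -0.0154, 0.0027, -0.0016, 0.0604, 0.0193], [1, -0.0051, -0.0154, 0.0027, -0.0016, 0.0604, 0.0193], [1, -0.0051, -0.0154, 0.0027, -0.0016, 0.0604, 0.0193], [1, -0.0051, -0.0154, 0.0027, -0.0016, 0.0604, 0.0193], [1, -0.0051, -0.0154, 0.0027, -0.0016, 0.0604, 0.0193], [1, -0.0051, -0.0154, 0.0027, -0.0016, 0.0604, 0.0193], [1, -0.0051, -0.0154, 0.0027, -0.0016, 0.0604, 0.0193], [1, -0.0051, -0.0154, 0.0027, -0.0016, 0.0604, 0.0193]])

```text
time_s: 25.55
eef_pos: [496.5, 53.6, 191.8]
ee_rot: [-0.04, 0.141, 0.989, 0.035]
force: [-0.9, 2.0, -3.6]
grip_width: 0.68
grip_force: 43.6
```

Request:
send_rows(targets=[[1, -0.0051, -0.0154, 0.0027, -0.0016, 0.0604, 0.0193], [1, -0.0051, -0.0154, 0.0027, -0.0016, 0.0604, 0.0193], [1, -0.0051, -0.0154, 0.0027, -0.0016, 0.0604, 0.0193], [1, -0.0051, -0.0154, 0.0027, -0.0016, 0.0604, 0.0193], [1, -0.0051, -0.0154, 0.0027, -0.0016, 0.0604, 0.0193], [1, -0.0051, -0.0154, 0.0027, -0.0016, 0.0604, 0.0193], [1, -0.0051, -0.0154, 0.0027, -0.0016, 0.0604, 0.0193], [1, -0.0051, -0.0154, 0.0027, -0.0016, 0.0604, 0.0193], [1, -0.0051, -0.0154, 0.0027, -0.0016, 0.0604, 0.0193], [1, -0.0051, -0.0154, 0.0027, -0.0016, 0.0604, 0.0193]])

```text
time_s: 26.8
eef_pos: [476.7, -101.4, 142.5]
ee_rot: [-0.333, 0.218, 0.914, 0.078]
force: [0.3, -0.2, -2.8]
grip_width: 0.672
grip_force: 43.7
```

```bash
cat > chk.py <<'E'
from h import *
np.set_printoptions(precision=4,suppress=True)
rel=np.load("rel.npy");F=np.load("F.npy");A=cur();S=ctrl.sense();print(A[:3,3],S["joints"],S["force"],S["time_s"])
s=ctrl.capture("scene");t=ctrl.capture("top");Ck=A@np.linalg.inv(rel)
print("clock x elev",np.degrees(np.arctan2(Ck[2,0],-np.hypot(*Ck[:2,0]))),"yaw",np.degrees(np.arctan2(-Ck[0,1],Ck[1,1])),"roll",Ck[2,1])
for n,X in (("leg_foot",(-15+66*np.cos(.873),0,30.5+66*np.sin(.873))),("leg_hinge",(-15,0,30.5)),("bottom_edge",(60,0,24)),("clock",(0,0,0))):
    X=Ck[:3,:3]@X+Ck[:3,3]
    for c in (s,t):
        a=ctrl.landmark_of(n,c);print(n,X.round(1),np.round(proj(c,X),1),a and (np.round(a[0]["point"],1),round(a[0]["score"],2)))
for dz in (60,10,2,0):
    E=F@rel;E[2,3]+=dz;print(dz,rows(A,E,1),rows(A,E,8))
E
python3 chk.py
```

```text
[ 476.6646 -101.4347  142.5191] [-0.4542  0.7162  1.265   0.0068  1.8591 -1.5581] [ 0.2953 -0.2041 -2.7573] 26.8
clock x elev -115.0240623486533 yaw -26.65031682280928 roll -0.0008049014394986271
leg_foot [ 518.3 -122.3   68.2] [369.8 231.9] []
leg_foot [ 518.3 -122.3   68.2] [360.4 256.7] []
leg_hinge [ 493.4 -109.7  128. ] [375.8 217.8] []
leg_hinge [ 493.4 -109.7  128. ] [358.5 263.1] []
bottom_edge [459.8 -92.9  62.8] [381.  247.6] (array([383.7, 249.6]), 0.82)
bottom_edge [459.8 -92.9  62.8] [350.4 277.3] []
clock [463.  -94.5 127.3] [381.9 225.3] (array([380.5, 226.2]), 0.65)
clock [463.  -94.5 127.3] [353.2 274.2] []
60 [ 0.0013  0.0013 -0.0005 -0.0001 -0.0004 -0.0012] [ 0.0002  0.0002 -0.0001 -0.     -0.0001 -0.0001]
10 [-0.0309  0.0014  0.0378 -0.0001 -0.0004 -0.0012] [-0.0039  0.0002  0.0047 -0.     -0.0001 -0.0001]
2 [-0.036   0.0015  0.0439 -0.0001 -0.0004 -0.0012] [-0.0045  0.0002  0.0055 -0.     -0.0001 -0.0001]
0 [-0.0373  0.0015  0.0454 -0.0001 -0.0004 -0.0012] [-0.0047  0.0002  0.0057 -0.     -0.0001 -0.0001]
```

Request:
send_rows(targets=[[1, -0.0045, 0.0005, 0.0055, 0, 0, -0.001], [1, -0.0045, 0.0005, 0.0055, 0, 0, 0], [1, -0.0045, 0.0005, 0.0055, 0, 0, 0], [1, -0.0045, 0, 0.0055, 0, 0, 0], [1, -0.0045, 0, 0.0055, 0, 0, 0], [1, -0.0045, 0, 0.0055, 0, 0, 0], [1, -0.0035, 0, 0.0042, 0, 0, 0], [1, -0.0025, 0, 0.003, 0, 0, 0], [1, -0.0013, 0, 0.0015, 0, 0, 0], [1, 0, 0, 0, 0, 0, 0]])

```text
time_s: 28.55
eef_pos: [476.4, -99.0, 89.0]
ee_rot: [-0.333, 0.217, 0.914, 0.079]
force: [0.7, 0.1, -3.1]
grip_width: 0.674
grip_force: 43.8
```

```bash
python3 chk.py
```

```text
[476.4278 -99.0197  89.0145] [-0.451   0.7805  1.3023  0.0089  1.7579 -1.5577] [ 0.6721  0.1209 -3.124 ] 28.55
clock x elev -115.04151177660326 yaw -26.578384781651852 roll 0.00047251541837965694
leg_foot [ 518.1 -119.7   14.7] [368.3 249. ] (array([297.3, 272.1]), 0.32)
leg_foot [ 518.1 -119.7   14.7] [357.5 259. ] []
leg_hinge [ 493.2 -107.3   74.5] [374.1 236.1] (array([374.4, 234.8]), 0.79)
leg_hinge [ 493.2 -107.3   74.5] [355.6 265.2] (array([428.1, 231.8]), 0.75)
bottom_edge [459.5 -90.4   9.3] [379.2 265. ] (array([382.6, 264.3]), 0.58)
bottom_edge [459.5 -90.4   9.3] [347.9 278.8] []
clock [462.8 -92.1  73.8] [380.1 243.7] (array([380.3, 244.5]), 0.91)
clock [462.8 -92.1  73.8] [350.5 275.9] []
60 [ 0.0347 -0.0007 -0.0423  0.0001 -0.0007  0.0006] [ 0.0043 -0.0001 -0.0053  0.     -0.0001  0.0001]
10 [ 0.0025 -0.0007 -0.004   0.0001 -0.0007  0.0006] [ 0.0003 -0.0001 -0.0005  0.     -0.0001  0.0001]
2 [-0.0026 -0.0007  0.0021  0.0001 -0.0007  0.0006] [-0.0003 -0.0001  0.0003  0.     -0.0001  0.0001]
0 [-0.0039 -0.0007  0.0036  0.0001 -0.0007  0.0006] [-0.0005 -0.0001  0.0005  0.     -0.0001  0.0001]
```

Contact should be about 5 mm below. I'll lower 4 mm slowly and read the force.

Request:
send_rows(targets=[[1, -0.0006, 0, 0.0008, 0, 0, 0], [1, -0.0006, 0, 0.0008, 0, 0, 0], [1, -0.0006, 0, 0.0008, 0, 0, 0], [1, -0.0006, 0, 0.0008, 0, 0, 0], [1, 0, 0, 0, 0, 0, 0], [1, 0, 0, 0, 0, 0, 0], [1, 0, 0, 0, 0, 0, 0], [1, 0, 0, 0, 0, 0, 0], [1, 0, 0, 0, 0, 0, 0], [1, 0, 0, 0, 0, 0, 0]])

```text
time_s: 30.3
eef_pos: [476.2, -98.9, 85.0]
ee_rot: [-0.333, 0.217, 0.914, 0.079]
force: [0.0, -0.5, -2.8]
grip_width: 0.676
grip_force: 43.8
```

Request:
send_rows(targets=[[1, -0.0003, 0, 0.0004, 0, 0, 0], [1, -0.0003, 0, 0.0004, 0, 0, 0], [1, -0.0003, 0, 0.0004, 0, 0, 0], [1, 0, 0, 0, 0, 0, 0], [1, 0, 0, 0, 0, 0, 0], [1, 0, 0, 0, 0, 0, 0], [1, 0, 0, 0, 0, 0, 0], [1, 0, 0, 0, 0, 0, 0], [1, 0, 0, 0, 0, 0, 0], [1, 0, 0, 0, 0, 0, 0]])

```text
time_s: 31.55
eef_pos: [476.1, -98.9, 83.8]
ee_rot: [-0.333, 0.217, 0.914, 0.079]
force: [-1.5, 1.5, 5.7]
grip_width: 0.675
grip_force: 44.2
```

```bash
python3 -c "
from h import *
S=ctrl.sense();print(S['force'],S['wrist_torque'],S['eef_pos'])"
```

```text
[-1.54153275  1.53163737  5.66084406] [0.05617091 0.30785923 0.0826613 ] [476.07299385 -98.8585151   83.76721585]
```

Contact (about +8 N change). Next, ease up slightly, relax the grip and open.

Request:
send_rows(targets=[[1, 0.0002, 0, -0.0003, 0, 0, 0], [1, 0, 0, 0, 0, 0, 0], [0.0, 0, 0, 0, 0, 0, 0], [-0.45, 0, 0, 0, 0, 0, 0], [-0.5, 0, 0, 0, 0, 0, 0], [-0.6, 0, 0, 0, 0, 0, 0], [-0.8, 0, 0, 0, 0, 0, 0], [-1, 0, 0, 0, 0, 0, 0], [-1, 0, 0, 0, 0, 0, 0], [-1, 0, 0, 0, 0, 0, 0]], squeeze=20)

```text
time_s: 32.8
eef_pos: [476.1, -98.9, 83.9]
ee_rot: [-0.333, 0.217, 0.914, 0.079]
force: [-0.2, 0.1, -0.1]
grip_width: 1.001
grip_force: 0.0
```

```bash
python3 -c "
from h import *
S=ctrl.sense();print(S['force'],S['grip_width'],S['eef_pos'])
s=ctrl.capture('scene')
F=np.load('F.npy')
for n,X in (('leg_hinge',(-15,0,30.5)),('bottom_edge',(60,0,24)),('clock',(0,0,0))):
    print(n,proj(s,F[:3,:3]@X+F[:3,3]),[a['point'] for a in ctrl.landmark_of(n,s)][:1])
"
```

```text
[-0.16500507  0.08211762 -0.11597331] 1.0013941395750388 [476.14772905 -98.91377098  83.88480558]
leg_hinge [374.13304571 237.61573262] [[373.8, 235.5]]
bottom_edge [379.23656087 266.43040378] [[380.8, 267.7]]
clock [380.09172007 245.23698666] [[381.7, 246.2]]
```

It stands free. I'll retreat along the tool axis, then up and sideways.

Request:
send_rows(targets=[[-1, 0, 0, -0.005, 0, 0, 0], [-1, 0, 0, -0.012, 0, 0, 0], [-1, 0, 0, -0.015, 0, 0, 0], [-1, 0, 0, -0.015, 0, 0, 0], [-1, 0, 0, -0.018, 0, 0, 0], [-1, 0, 0, -0.02, 0, 0, 0], [-1, 0.02, 0, -0.025, 0, 0, 0], [-1, 0.02, 0, -0.025, 0, 0, 0], [-1, 0.02, 0, -0.025, 0, 0, 0], [-1, 0.02, 0, -0.025, 0, 0, 0]])

```text
time_s: 34.25
eef_pos: [528.0, -124.8, 278.8]
ee_rot: [-0.333, 0.217, 0.914, 0.079]
force: [0.8, -0.3, -0.4]
grip_width: 1.001
grip_force: 0.0
```

Request:
send_rows(targets=[[-1, 0.02, 0.04, -0.02, 0, 0, 0], [-1, 0.02, 0.04, -0.02, 0, 0, 0], [-1, 0.01, 0.04, -0.01, 0, 0, 0], [-1, 0, 0.04, 0, 0, 0, 0], [-1, 0, 0.04, 0, 0, 0, 0], [-1, 0, 0.03, 0, 0, 0, 0], [-1, 0, 0.02, 0, 0, 0, 0], [-1, 0, 0, 0, 0, 0, 0], [-1, 0, 0, 0, 0, 0, 0], [-1, 0, 0, 0, 0, 0, 0]])

```text
time_s: 35.5
eef_pos: [621.4, 100.1, 342.3]
ee_rot: [-0.33, 0.218, 0.915, 0.08]
force: [0.5, -0.6, -0.8]
grip_width: 1.004
grip_force: 0.0
```

```bash
python3 - <<'E'
from h import *
np.set_printoptions(precision=1,suppress=True)
S=ctrl.sense();print(S['force'],S['eef_pos'],S['time_s'])
s=ctrl.capture('scene');t=ctrl.capture('top');F=np.load('F.npy')
P={}
for n,X in (('leg_foot',(27.4,0,81.1)),('leg_hinge',(-15,0,30.5)),('bottom_edge',(60,0,24)),('clock',(0,0,0)),('dosing_cup',None),('bottle_oil',None),('bur_block',None),('bottle_enzyme',None)):
    r=[ctrl.landmark_of(n,c) for c in(s,t)]
    for c,a in zip((s,t),r): print(n,X and proj(c,F[:3,:3]@X+F[:3,3]),[(np.array(q['point']),round(q['score'],2)) for q in a[:2]])
    if all(r):print('   tri',tri([s,t],[a[0]['point'] for a in r]))
E
```

```text
[ 0.5 -0.6 -0.8] [621.4 100.1 342.3] 35.5
leg_foot [368.4 250.4] []
leg_foot [357.7 259.1] [(array([172.5, 239.9]), 0.31)]
leg_hinge [374.1 237.6] []
leg_hinge [355.7 265.3] [(array([353.7, 265.6]), 0.63)]
bottom_edge [379.2 266.4] []
bottom_edge [348.1 278.9] [(array([347.4, 280.1]), 0.59)]
clock [380.1 245.2] []
clock [350.6 276. ] [(array([350.8, 275.3]), 0.71)]
dosing_cup None [(array([296.9, 272.9]), 0.9)]
dosing_cup None []
bottle_oil None [(array([190. , 339.7]), 0.98)]
bottle_oil None [(array([191.8, 223.9]), 0.58)]
   tri [629.3 376.9 -13.5]
bur_block None [(array([182.1, 363. ]), 0.66)]
bur_block None [(array([174. , 238.8]), 0.65)]
   tri [582.9 428.3  -9. ]
bottle_enzyme None [(array([393.9, 206.9]), 0.89)]
bottle_enzyme None [(array([427.3, 234.3]), 0.8)]
   tri [ 590.  -330.8   17.4]
```

Top view agrees with the goal within 1–2 px. One numeric check of yaw and leg from the top picture.

```bash
python3 - <<'E'
from h import *
np.set_printoptions(precision=1,suppress=True)
t=ctrl.capture('top');F=np.load('F.npy');im=np.array(t['img']);x0,y0=325,240
a=im[y0:300,x0:385].astype(int);hsv=cv2.cvtColor(im,cv2.COLOR_RGB2HSV)[y0:300,x0:385]
ys,xs=np.where((hsv[:,:,0]<16)&(hsv[:,:,1]>170)&(hsv[:,:,2]>100))
print("orange",len(xs),np.c_[xs+x0,ys+y0].mean(0),"pred hinge/foot",[proj(t,F[:3,:3]@X+F[:3,3]) for X in((-15,0,30.5),(27.4,0,81.1))])
if len(xs)>3: print(xs.min()+x0,xs.max()+x0,ys.min()+y0,ys.max()+y0)
m=((a.min(2)>100)*255).astype(np.uint8)
for c in cv2.findContours(m,0,2)[0]:
    if cv2.contourArea(c)>20: print("white",cv2.contourArea(c),cv2.minAreaRect(c+np.array([x0,y0])))
# predicted silhouette of clock
pts=[F[:3,:3]@np.array((x,y,z),float)+F[:3,3] for x in(-60,60) for y in(-29,29) for z in(0,24)]
print("pred",cv2.minAreaRect(cv2.convexHull(np.array([proj(t,p) for p in pts],np.float32))))
for r in a[::2]: print(''.join('#' if p.min()>100 else 'o' if p[0]>p[2]+60 else '.' if p.max()<70 else ' ' for p in r))
E
```

```text
orange 2 [358.  258.5] pred hinge/foot [array([355.7, 265.3]), array([357.7, 259.1])]
white 126.5 ((341.0, 294.0), (10.0, 24.0), 90.0)
white 154.5 ((358.9368896484375, 269.9176330566406), (30.237070083618164, 18.72001838684082), 74.35775756835938)
white 706.5 ((367.5, 269.5), (59.0, 33.0), 90.0)
white 321.0 ((334.0, 256.0), (32.0, 18.0), 90.0)
pred ((352.69232177734375, 272.5408630371094), (21.570337295532227, 30.241069793701172), 28.435928344726562)
################### ..... ###########################       
################## .......... #####################         
################# ..............  ################          
################ .................... ############          
############### ......................... ##########        
############## .............................  ##############
############# ................................... ##########
############ .......................................  ######
########### .............  ............................. ###
########## .............######  o ..................... ####
######### .  ..........############
[... 484 characters left out ...]
.... # ..#### ..#############
 ............            ....   .. # ....... . #############
 ............ #              ....##.......... ##############
  ..............# #   ..     #  ##.......... ###############
   .................  #    ..  # .......... ################
      ..................     ## .......... #################
         ...................  ........... ##################
     #######  .......................... ###################
     ##########   ..................... ####################
     ##############  ................. #####################
     ##################   ........... ######################
    #######################   ...... #######################
```

```bash
python3 -c "
from rig import ctrl
print(ctrl.finish_job())"
```

```text
the job is handed in; nothing more can be done
None
```

I swung the clock's leg out to its stop and stood the clock on the mat leaning back on it, display towards the near side. My last check was from the top camera only, since the arm blocked the scene view. It put the clock within about 1–2 px (3–6 mm) of the target; the foot itself could not be seen there. The job was handed in after about 36 s, and no result came back.

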